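Add a slotted weight to the glue press

ROBOT

A 6-joint arm with a two-finger parallel gripper is mounted at the origin on the work surface. World frame = base frame: x ahead of the robot, y to its left, z up, the work surface at z = 0. Lengths are in mm, angles in rad, forces in N, time in s.
With the tool pointing down it reaches from about 350 to 975 mm from the base axis. Payload 7.1 kg.
Tool frame: the origin (TCP) lies midway between the tips of the shut fingers; the grasp point (between the pads) lies pinch_z behind it (pinch_z is the distance from the TCP to the grasp point, in mm); z points along the fingers, y is the line along which they close (so a half turn about z gives the same grasp; the last joint's range is limited). The gripper opens to 88 mm and grips with 3 to 60 N. Pads are 20 mm wide; open, the fingers measure 115 mm over their backs; the gripper's body (75 mm by 178 mm) begins 61 mm behind the grasp point.
Start: joints at [-0.019, 0.423, 1.63, -0, 1.089, -0.019], TCP at [624.984, 0.026, 190.675] pointing down, gripper open.
Joint ranges: [-3, 3], [-0.9, 2.11], [0.09, 2.58], [-1.31, 4.45], [0.11, 2.69], [-2.54, 2.54]. Speed limits (rad/s): [2.39, 2.39, 3.01, 3.14, 3.14, 3.14].

INTERFACE

Orientations are given as a rotation vector (axis times angle).
In Python, from workcell import get_obs, get_image, close_job, pinch_z gives the robot as it stands.
- The arm moves only by the tool jog_arm, never from a script. Its argument "commands" is a list of rows, each a list of 3 entries, a list of its own where there are three numbers: the gripper command: -1 is shut, 1 is fully open, values between are in proportion, then the shift along the tool's x, y, z as a fraction of full scale, then the turn, a rotation vector about the tool's x, y, z as a fraction of full scale. In form: [[gripper, [tx, ty, tz], [rx, ry, rz]], ...]. A call has 1 to 10 rows; each row shifts and turns the commanded pose from where the row before left it, along the tool's axes as they then stand; what a row does not reach is not made up. Full scale, the value 1, is 0.1 m for a shift and 45 degrees for a turn. A row lasts 1/10 s, in which the tool goes at most 50 mm and 8.59 degrees, less where a joint would pass 70% of its speed; a pose out of reach is approached as far as the arm can. A call with a number of a shift or a turn outside -1 to 1 is refused whole. A call with a gripper value outside its range is refused whole. The fingers move at their own pace and stop on an object; the grip force is fixed at half the most. Time passes only in rows, so rows that do not move let the fingers close. It gives the time, the measured TCP pose, the force, the opening and the grip force at its end, in the units of the state.
- get_obs(): the state, without advancing time (a new reading comes with each control period).
- get_image(name): name is "scene" or "side" or "wrist"; returns a dict with "image" (480x640x3 uint8, blue, green, red), "z_map" (480x640 float32, mm along the optical axis (not along the pixel's ray), 0 where there is no reading), "intrinsics" (3x3 intrinsics, pixels), "eye" and "orientation" of the camera in the world; the wrist camera has in their place "mount" (4x4, takes a point from camera to tool coordinates, whose origin is the TCP and whose axes are the flange's). Camera axes: x right, y down, z forward; pixel columns grow to the right and rows downward; lengths in mm; the calibration is good to about 2 mm. The wrist camera is an equidistant fisheye: a pixel r from the principal point sees the ray r / f radians off the axis. A picture is of the moment at which its call begins: read the wrist's pose just before it.
- close_job(): hands the job in; it is judged then, once.
The state is a dict: "t": time; "qpos": joint angles; "qvel": joint speeds; "joint_torque": joint torques, N m; "ee_pos": TCP position; "orientation": TCP orientation; "ft_force": force on the tool from outside, world axes, zero at the start; "moment": the same for the moment, N m; "width": finger opening in mm; "grasp_force": force on a finger pad.
Only numpy, scipy, OpenCV 4.12 (cv2) and the standard library are available. Lean on these libraries where they do the work, as an engineer would, in place of code of your own. Each camera call takes 0.05 s, during which the arm holds its last target. There are 200 camera calls.

TASK

Add the red slotted weight to the glue press: slide it sideways onto the steel stem, under the black knob, and let it rest flat and fully home on the green weight, with its slot facing the opposite way to the green weight's slot. The green weight stays where it is on the press; leave the jar, the carved armadillo and the chisel alone.

Things in the scene. Friction and masses are not known exactly. Their poses are not given: they have to be found in the camera images.
- red_weight: Loose red iron weight lying flat on the bench, 0.45-0.8 kg: disc 90 mm across, 18 mm thick, with two parallel flats 66 mm apart (y = +33 and -33, 61 mm long along x) to grip from above. A slot 15 mm wide runs from the centre (round stem is home there) along +x out through the rim, its mouth flared to 26 mm; steel strips line its edges. Origin: disc centre, underside; z up.
- red_weight_mouth (a point): Mouth of the red weight's slot: 44 mm from the disc's centre along its +x, at half thickness (9 mm up).
- green_weight: Green weight, same shape, size and axes as the red one, already home on the press: lying loose on the press plate, stem in its slot, slot opening along its own +x. Origin: disc centre, underside (78 mm above the bench); its top is 96 mm above the bench.
- green_weight_mouth (a point): Mouth of the green weight's slot: 44 mm from its centre along its +x, at half thickness.
- press: Glue press, fixed: wooden base board 150 x 150 x 20 mm, on it a round wooden glue-up 94 mm across, then a steel press plate 110 mm across, top 78 mm above the bench. From its middle rises a steel stem of 10 mm diameter with a black knob (26 mm across, 128 to 140 mm above the bench); weights go in under the knob (32 mm free above the green one). Origin: stem axis, bench height.
- stem (a point): Foot of the stem: on its axis, at the top of the press plate, 78 mm above the bench.
- jar: Bystander: clear jar with a green lid, 60 mm in diameter, 75 mm high, standing on the bench. Origin: centre of its underside.
- armadillo: Bystander: carved wooden armadillo, about 140 mm long (its x), 58 mm wide, 65 mm high. Origin: under its middle, at bench height.
- chisel: Bystander: chisel lying on the bench, 190 mm long along its x, wooden handle 22 mm thick to -x. Origin: under its middle, at bench height.
There are look-alikes about, which are no part of the job. Of the things shaped like the red_weight, the red one is meant.

How it is judged (in metres and radians):
At the end, for the whole second after the job is handed in: The red weight is at rest, flat (4 deg) on the green one (underside 92-100 mm above the bench), centre within 9 mm of the stem's axis, the slots opposed within about 50 degrees; the green weight is at rest, flat on the press plate, centre within 12 mm of the stem (horizontal distance between red_weight and stem below 0.009 m and z of red_weight in the frame of press between 0.092 and 0.1 m and angle between each of red_weight, green_weight's own z axis and vertical below 0.07 rad and x of red_weight_mouth in the frame of green_weight below -0.028 m and horizontal distance between green_weight and stem below 0.012 m and z of green_weight in the frame of press below 0.082 m and linear speed of each of red_weight, green_weight below 0.02 m/s); the robot touches nothing.
It fails at once if the green weight is taken off its place (more than 25 mm off the stem, or lifted 15 mm) (horizontal distance between green_weight and stem above 0.025 m or z of green_weight in the frame of press above 0.093 m).
It fails at once if the jar, the armadillo or the chisel is shifted by more than 30 mm (distance of any of jar, armadillo, chisel from where it was at the start of the episode above 0.03 m).
It also fails if it takes over 42 s, if anything falls off the work surface, if the arm or the gripper's body presses on something with over 40 N, if the wrist force passes 120 N, or if a joint passes its speed limit or range.

## Working session

There is one attempt and no reset: what is moved stays moved. The work goes in short steps, Python scripts to look and compute and a tool call to move; the robot and the scene stay as the last step left them, time stands still between calls to the robot, and variables do not carry over. Pictures are saved under pics/ and viewed, at most 10 in all, crops included, and the job is handed in when it is done.

Besides the shell and the picture viewer there is one more tool, called after "Request:" as a command line: name --argument value ..., lists and objects as JSON in quotes. jog_arm: Moves the arm, as the interface text tells. Its arguments: {"type":"object","properties":{"commands":{"type":"array","items":{"type":"array"}}},"required":["commands"]}

```bash
mkdir -p pics; cat > h.py <<'E'
import numpy as np, cv2
from scipy.spatial.transform import Rotation as R
from workcell import get_obs, get_image, close_job, pinch_z
def Rm(o):
    o=np.array(o,float)
    return o if o.shape==(3,3) else (R.from_rotvec(o).as_matrix() if o.size==3 else R.from_quat(o).as_matrix())
def cloud(d):
    z=d["z_map"];K=np.array(d["intrinsics"]);v,u=np.mgrid[:480,:640]
    P=np.stack([(u-K[0,2])/K[0,0]*z,(v-K[1,2])/K[1,1]*z,z],-1)
    W=P@Rm(d["orientation"]).T+np.array(d["eye"]); W[z==0]=np.nan
    return W
E
python3 - <<'E'
from h import *
o=get_obs();print(o,pinch_z)
for n in("scene","side"):
    d=get_image(n);cv2.imwrite(f"pics/{n}0.png",d["image"]);print(n,d["intrinsics"],d["eye"],d["orientation"])
    np.savez(f"{n}0.npz",W=cloud(d),im=d["image"])
E
```

```text
{'t': 0.0, 'qpos': array([-1.89794139e-02,  4.23832362e-01,  1.63068552e+00, -1.31020877e-05,
        1.08860949e+00, -1.89910092e-02]), 'qvel': array([-6.83291640e-04, -7.37065860e-05, -2.30337328e-04, -1.48774820e-03,
       -2.47801849e-03,  1.78405696e-03]), 'joint_torque': array([ 1.28069914e-03, -5.44622147e+01, -2.73670936e+01,  6.42951974e-02,
        2.27214623e-02, -1.51321510e-04]), 'ee_pos': array([6.24391750e+02, 4.61644068e-02, 1.89908794e+02]), 'orientation': array([-2.22064542e+00, -2.22068468e+00,  1.68451653e-03]), 'ft_force': array([0.75026174, 0.62916288, 0.62327057]), 'moment': array([ 0.04803029, -0.07639769,  0.01123638]), 'grasp_force': 0.0, 'width': 87.92737852770874} 18.700000000000003
scene [[489.05324559   0.         321.70176974]
 [  0.         489.05324559 241.20481823]
 [  0.           0.           1.        ]] [1424.30818141 -328.35730731  928.1464867 ] [-1.98413631 -1.35655656  0.58644301]
side [[606.6008833    0.         324.08617784]
 [  0.         606.6008833  234.10890814]
 [  0.           0.           1.        ]] [  39.42163442 -860.64944496 1225.84455643] [-2.29892608  0.72663731 -0.26579444]
```

View pics/scene0.png

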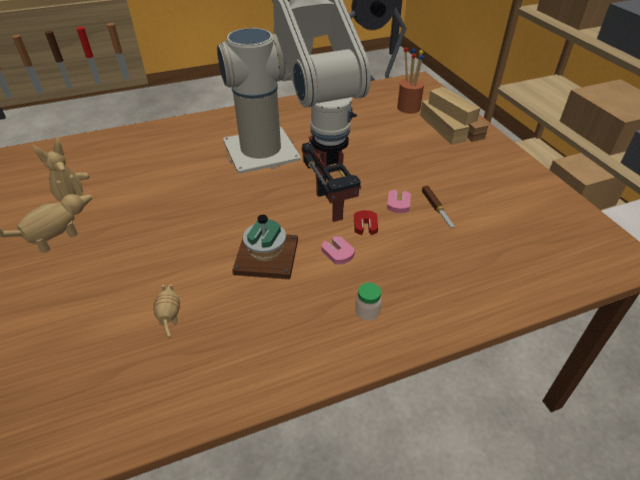

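View pics/side0.png

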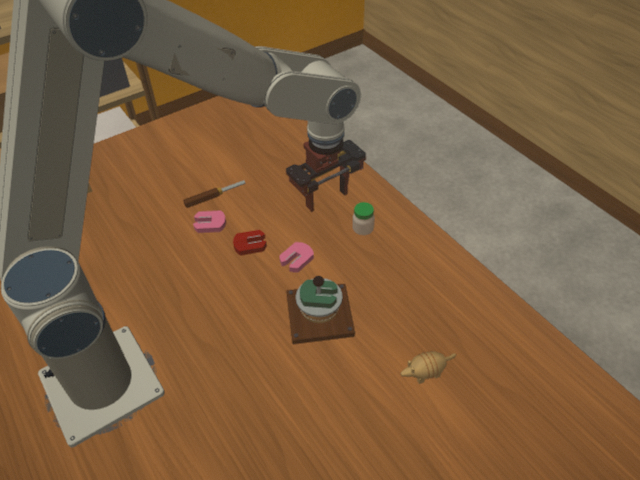

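The scene view shows red at about (366,222), the press at (266,240), pink look-alikes at (340,250) and (399,202), and the jar at (369,302). The side view shows red at (250,242) and the press at (320,298). Next I measure them by colour and depth.

```bash
cat > m.py <<'E'
from h import *
crops=[]
def sel(W,im,box,zr,hue):
    h=cv2.cvtColor(im,cv2.COLOR_BGR2HSV).astype(int);u0,v0,u1,v1=box
    m=np.zeros(W.shape[:2],bool);m[v0:v1,u0:u1]=1
    m&=(W[...,2]>zr[0])&(W[...,2]<zr[1])
    if hue=='r': m&=((h[...,0]<6)|(h[...,0]>174))&(h[...,1]>190)
    if hue=='g': m&=(abs(h[...,0]-75)<20)&(h[...,1]>90)
    if hue=='k': m&=(h[...,2]<50)
    return W[m]
for n,rb,gb in(("scene",(345,200,390,245),(235,210,300,265)),("side",(228,225,272,260),(290,270,350,315))):
    f=np.load(n+"0.npz");W,im=f["W"],f["im"]
    for nm,b,zr,hu in(("red",rb,(12,24),'r'),("green",gb,(88,104),'g'),("knob",gb,(125,150),'k')):
        p=sel(W,im,b,zr,hu)
        if len(p)<5: print(n,nm,len(p));continue
        c,s,a=cv2.minAreaRect(p[:,:2].astype(np.float32))
        print(n,nm,len(p),"mean",p.mean(0).round(1),"rect",np.round(c,1),np.round(s,1),round(a,1))
    u0,v0,u1,v1=(220,170,420,320) if n=="scene" else (190,190,390,340)
    crops.append(cv2.resize(im[v0:v1,u0:u1],None,fx=3,fy=3,interpolation=cv2.INTER_CUBIC))
    # rectified top view plane z=18 & 96 not needed
    P=W[(W[...,2]>15)&(W[...,2]<140)]
cv2.imwrite("pics/c_side.png",crops[1]);cv2.imwrite("pics/c_scene.png",crops[0])
E
python3 m.py
```

```text
scene red 329 mean [486.6 170.5  18.4] rect [488.7 170.1] [63.5 89.5] 68.9
scene green 384 mean [ 515.1 -128.4   95.9] rect [ 509.5 -131.1] [66.2 87.2] 48.8
scene knob 69 mean [ 513.4 -131.8  139. ] rect [ 510.8 -130.8] [21.2 25.4] 47.5
side red 361 mean [480.5 169.7  17.5] rect [485.3 168.9] [71.5 82.3] 66.8
side green 0
side knob 19 mean [ 505.6 -141.1  138.5] rect [ 505.9 -136.4] [16.7 22.5] 21.1
```

View pics/c_side.png

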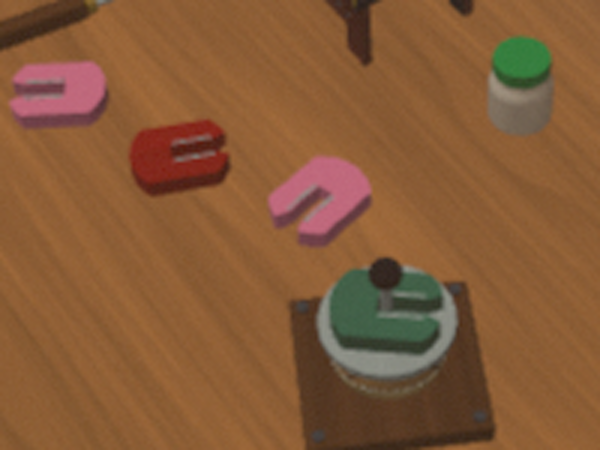

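The side crop shows red's slot running from (172,152) to its mouth at (225,145). Green's slot runs from the stem at (388,305) to its mouth at (440,305). Both open to image right.

```bash
cat >> h.py <<'E'
def px2plane(d,u,v,z):
    K=np.array(d["intrinsics"]);r=Rm(d["orientation"])@[(u-K[0,2])/K[0,0],(v-K[1,2])/K[1,1],1];e=np.array(d["eye"])
    return (e+r*(z-e[2])/r[2])
E
python3 - <<'E'
from h import *
d=get_image("side");c=lambda x,y,z:px2plane(d,x/3+190,y/3+190,z)
for a,b,z in(((172,152),(222,142),18),((386,303),(440,303),96)):
    p,q=c(*a,z),c(*b,z);print(p.round(1),q.round(1),np.degrees(np.arctan2(*(q-p)[1::-1])))
f=np.load("scene0.npz")
for nm,(u,v) in dict(jar=(369,293),arm=(166,303),pk1=(340,250),pk2=(399,202),ch=(435,200)).items(): print(nm,f["W"][v,u].round(0))
print(Rm(get_obs()["orientation"]).round(3))
w=get_image("wrist");cv2.imwrite("pics/w0.png",w["image"]);print(w["mount"],w["intrinsics"])
E
```

```text
[481.2 169.4  18. ] [524.1 153.7  18. ] -20.043073097297235
[ 509.4 -132.6   96. ] [ 543.7 -157.    96. ] -35.389993208217994
jar [778.  40.  74.]
arm [ 631. -399.   65.]
pk1 [573.  55.  19.]
pk2 [448. 298.  19.]
ch [482. 400.  22.]
[[-0.     1.    -0.001]
 [ 1.     0.     0.   ]
 [ 0.    -0.001 -1.   ]]
[[-3.46250389e-04 -9.67693815e-01 -2.52128063e-01  6.86181505e+01]
 [ 9.99999916e-01 -2.79819631e-04 -2.99334527e-04 -5.67536699e-01]
 [ 2.19113789e-04 -2.52128145e-01  9.67693831e-01 -1.92175034e+02]
 [ 0.00000000e+00  0.00000000e+00  0.00000000e+00  1.00000000e+00]] [[371.64829954   0.         325.01361379]
 [  0.         371.64829954 234.45929811]
 [  0.           0.           1.        ]]
```

View pics/c_scene.png

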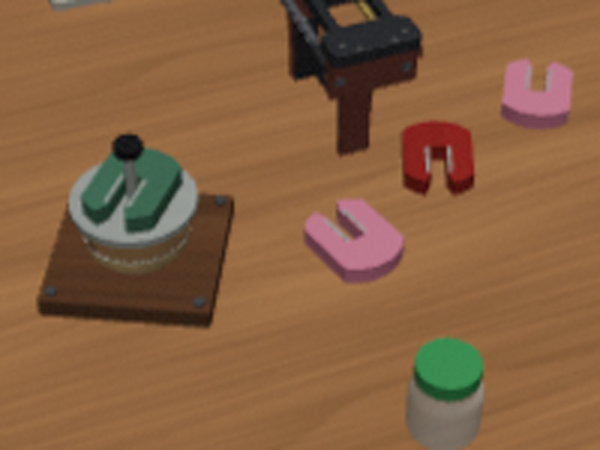

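Red is at about (487,170) with its slot at −21°. The stem is at about (510,−131) with green's slot at about −40°. I'll move above red with yaw +68° so the fingers close on its flats.

Request:
jog_arm --commands '[[1, [0.24, -0.19, 0], [0, 0, 0]], [1, [0.24, -0.19, 0], [0, 0, 0]], [1, [0.24, -0.2, 0], [0, 0, 0]], [1, [0.24, -0.2, 0], [0, 0, 0]], [1, [0.24, -0.2, 0], [0, 0, 0]], [1, [0.25, -0.2, 0], [0, 0, 0]], [1, [0.25, -0.2, 0], [0, 0, 0]], [1, [0, 0, 0], [0, 0, -0.19]], [1, [0, 0, 0], [0, 0, -0.19]], [1, [0, 0, 0], [0, 0, -0.19]]]'

```text
t: 1.2
ee_pos: [486.7, 170.4, 190.7]
orientation: [-1.664, -2.665, 0.0]
ft_force: [1.2, 0.2, 0.5]
width: 87.8
grasp_force: 0.0
```

Request:
jog_arm --commands '[[1, [0, 0, 0], [0, 0, -0.19]], [1, [0, 0, 0], [0, 0, -0.19]], [1, [0, 0, 0], [0, 0, -0.19]], [1, [0, 0, 0], [0, 0, -0.19]], [1, [0, 0, 0], [0, 0, -0.19]], [1, [0, 0, 0.2], [0, 0, 0]], [1, [0, 0, 0.2], [0, 0, 0]], [1, [0, 0, 0.2], [0, 0, 0]], [1, [0, 0, 0], [0, 0, 0]], [1, [0, 0, 0], [0, 0, 0]]]'

```text
t: 2.2
ee_pos: [486.9, 170.0, 130.8]
orientation: [-0.589, -3.085, 0.001]
ft_force: [-0.3, 0.8, -1.0]
width: 87.5
grasp_force: 0.0
```

```bash
cat >> h.py <<'E'
def wproj(d,o,P):
    M=np.array(d["mount"]);K=np.array(d["intrinsics"]);T=(np.atleast_2d(P)-o["ee_pos"])@Rm(o["orientation"])
    C=(T-M[:3,3])@M[:3,:3];th=np.arctan2(np.hypot(C[:,0],C[:,1]),C[:,2]);ph=np.arctan2(C[:,1],C[:,0])
    return np.stack([K[0,2]+K[0,0]*th*np.cos(ph),K[1,2]+K[1,1]*th*np.sin(ph)],1)
def wcloud(d,o):
    z=d["z_map"];K=np.array(d["intrinsics"]);v,u=np.mgrid[:480,:640];x=(u-K[0,2])/K[0,0];y=(v-K[1,2])/K[1,1]
    r=np.hypot(x,y)+1e-9;t=np.tan(np.minimum(r,1.5))/r
    C=np.stack([x*t*z,y*t*z,z],-1);M=np.array(d["mount"])
    W=(C@M[:3,:3].T+M[:3,3])@Rm(o["orientation"]).T+o["ee_pos"];W[z==0]=np.nan
    return W
E
python3 - <<'E'
from h import *
o=get_obs();d=get_image("wrist");print(o["ee_pos"],Rm(o["orientation"]).round(3),o["qpos"],o["width"])
W=wcloud(d,o);im=d["image"];h=cv2.cvtColor(im,cv2.COLOR_BGR2HSV).astype(int)
m=((h[...,0]<6)|(h[...,0]>174))&(h[...,1]>190)&(abs(W[...,2]-18)<5)&(np.hypot(W[...,0]-487,W[...,1]-170)<70)
p=W[m];print(len(p),p.mean(0),cv2.minAreaRect(p[:,:2].astype(np.float32)))
a=np.radians(-21);ex=np.array([np.cos(a),np.sin(a)])
for c in([487.5,170],):
    q=[[*c,18],[*(np.array(c)+44*ex),18],[*(np.array(c)-45*ex),18]]
    for uv in wproj(d,o,np.array(q)): cv2.drawMarker(im,tuple(int(x) for x in uv),(255,255,0),0,10)
cv2.imwrite("pics/w1.png",im)
E
```

```text
[486.89745388 170.01368785 130.75648603] [[-0.93   0.368 -0.001]
 [ 0.368  0.93  -0.   ]
 [ 0.001 -0.    -1.   ]] [ 3.12844703e-01  3.48285808e-01  1.91517019e+00  4.11351767e-05
  8.78881128e-01 -8.80970352e-01] 87.46855727184006
14 [473.57015652 173.59355927  16.19927058] ((473.4154968261719, 173.11294555664062), (65.69657897949219, 49.96391677856445), 28.999088287353516)
```

View pics/w1.png

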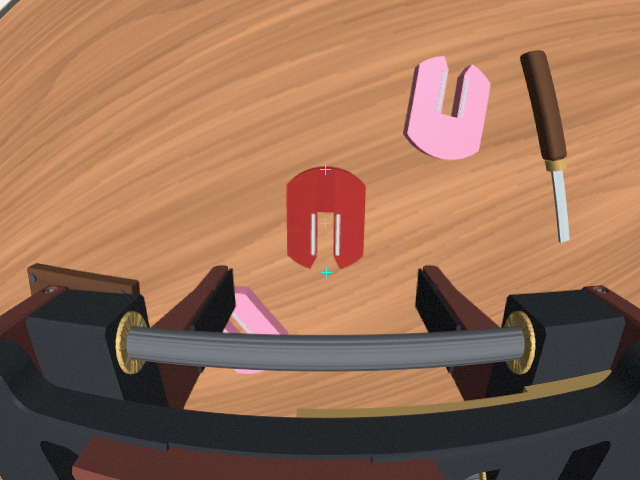

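The wrist view shows the predicted markers on the weight (centre at (325,223)), with the slot vertical and symmetric. I'll descend and grip.

Request:
jog_arm --commands '[[1, [0, 0, 0.25], [0, 0, 0]], [1, [0, 0, 0.25], [0, 0, 0]], [1, [0, 0, 0.25], [0, 0, 0]], [1, [0, 0, 0.2], [0, 0, 0]], [1, [0, 0, 0.15], [0, 0, 0]], [1, [0, 0, 0.1], [0, 0, 0]], [1, [0, 0, 0.07], [0, 0, 0]], [1, [0, 0, 0], [0, 0, 0]], [-1, [0, 0, 0], [0, 0, 0]], [-1, [0, 0, 0], [0, 0, 0]]]'

```text
t: 3.25
ee_pos: [487.6, 170.2, 4.4]
orientation: [0.588, 3.085, 0.001]
ft_force: [-0.1, -0.6, -0.1]
width: 75.4
grasp_force: 0.0
```

Request:
jog_arm --commands '[[-1, [0, 0, 0], [0, 0, 0]], [-1, [0, 0, 0], [0, 0, 0]], [-1, [0, 0, 0], [0, 0, 0]], [-1, [0, 0, 0], [0, 0, 0]], [-1, [0, 0, 0], [0, 0, 0]]]'

```text
t: 3.75
ee_pos: [487.0, 170.0, 3.7]
orientation: [-0.589, -3.086, 0.0]
ft_force: [-1.0, 0.8, 0.4]
width: 35.2
grasp_force: 0.0
```

```bash
python3 - <<'E'
from h import *
o=get_obs();d=get_image("wrist");s=get_image("side")
print(o["ee_pos"],o["width"],o["grasp_force"])
c=cv2.resize(s["image"][150:270,190:350],(640,480),interpolation=cv2.INTER_CUBIC)
cv2.imwrite("pics/w2.png",np.hstack([cv2.resize(d["image"],(400,300)),cv2.resize(c,(400,300))]))
E
```

```text
[486.9506416  170.03652881   3.68857937] 35.19607497481629 0.0
```

View pics/w2.png

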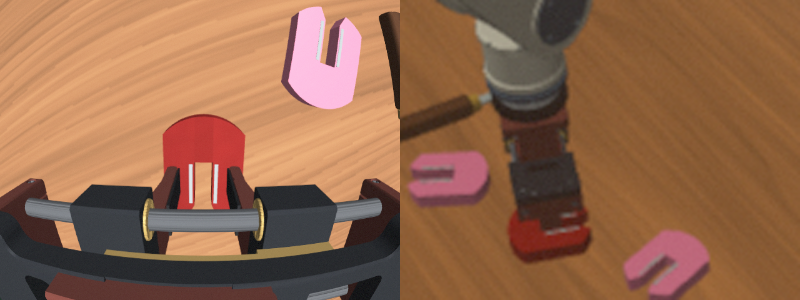

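```bash
python3 - <<'E'
from h import *
o=get_obs()
d=get_image("wrist");W=wcloud(d,o)
for u,v in((260,180),(325,340),(265,300),(270,285),(276,310),(385,300),(375,290),(200,100),(360,250)): print((u,v),W[v,u].round(1),d["image"][v,u])
s=get_image("scene");W=cloud(s)
cv2.imwrite("pics/s3.png",cv2.resize(s["image"][150:250,300:433],(798,600),interpolation=cv2.INTER_CUBIC))
E
```

```text
(260, 180) [429.4 155.   -1.7] [107 153 214]
(325, 340) [460.1 180.6 128.6] [110 104 101]
(265, 300) [467.7 153.8  72.1] [48 54 94]
(270, 285) [467.6 153.7  57.7] [ 47  53 115]
(276, 310) [469.7 158.5  80. ] [48 54 92]
(385, 300) [484.4 194.8  71.2] [54 58 97]
(375, 290) [483.1 192.5  62.5] [47 51 92]
(200, 100) [375.3 141.1  -1.6] [114 161 222]
(360, 250) [480.  191.6  16.9] [ 59  61 199]
```

View pics/s3.png

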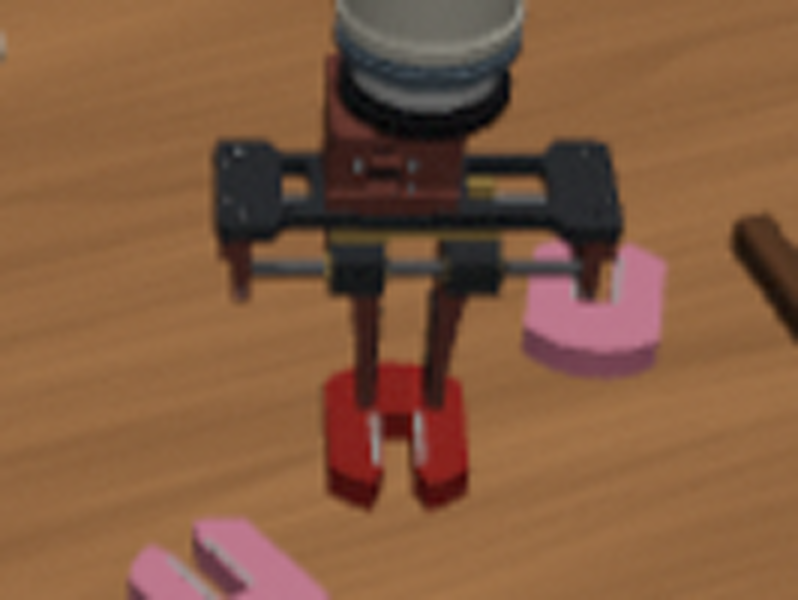

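```bash
python3 - <<'E'
from h import *
o=get_obs();print(o["t"],o["ee_pos"],o["width"],o["grasp_force"],o["ft_force"],o["qpos"])
s=get_image("scene");W=cloud(s)
for u in(361,372):
  for v in range(198,226,2): print(u,v,W[v,u].round(1),s["image"][v,u])
E
```

```text
3.95 [486.946062   170.00582386   3.6460661 ] 19.45579499227242 0.0 [ 0.33152995 -0.17362016  0.08430948] [ 3.12808714e-01  5.66530804e-01  1.96689084e+00  3.55291954e-05
  6.08288800e-01 -8.80995464e-01]
361 198 [510.7 139.1 125. ] [24 26 27]
361 200 [492.1 149.  101.7] [26 31 58]
361 202 [489.4 150.9  92.2] [21 29 56]
361 204 [492.3 149.8  87.7] [28 32 59]
361 206 [492.  150.4  80.3] [24 30 58]
361 208 [490.5 151.6  71.7] [24 29 58]
361 210 [493.1 150.7  66.9] [26 30 59]
361 212 [490.3 152.6  56.9] [24 28 56]
361 214 [491.5 152.4  50.7] [29 34 60]
361 216 [494.6 151.3  46.2] [23 28 56]
361 218 [490.6 153.8  34.9] [ 38  42 103]
361 220 [483.9 157.7  20.9] [ 77  82 139]
361 222 [488.  156.   17.3] [ 57  59 137]
361 224 [499.1 150.7  20.5] [ 31  35 134]
372 198 [503.5 176.  109.2] [25 27 48]
372 200 [502.3 177.1 101.1] [26 31 55]
372 202 [502.8 177.4  94.5] [23 28 52]
372 204 [501.7 178.6  86.4] [22 28 52]
372 206 [503.3 178.3  80.6] [23 27 54]
372 208 [502.7 179.2  72.8] [24 29 56]
372 210 [503.7 179.2  66.5] [25 30 56]
372 212 [505.  179.   60.4] [23 27 56]
372 214 [502.1 181.2  50.2] [30 33 60]
372 216 [502.4 181.6  43. ] [28 34 60]
372 218 [502.4 182.2  35.5] [ 27  31 111]
372 220 [493.8 187.6  19.5] [ 29  32 138]
372 222 [504.4 182.3  22.3] [ 31  37 139]
372 224 [510.  179.8  20.1] [ 31  35 138]
```

The finger tips are about 30 mm above the reported TCP, so they closed over the weight without touching it. I'll reopen, then measure the tip height with the fingers open.

Request:
jog_arm --commands '[[1, [0, 0, -0.05], [0, 0, 0]], [1, [0, 0, 0], [0, 0, 0]], [1, [0, 0, 0], [0, 0, 0]], [1, [0, 0, 0], [0, 0, 0]], [1, [0, 0, 0], [0, 0, 0]], [1, [0, 0, 0], [0, 0, 0]], [1, [0, 0, 0], [0, 0, 0]], [1, [0, 0, 0], [0, 0, 0]], [1, [0, 0, 0], [0, 0, 0]], [1, [0, 0, 0], [0, 0, 0]]]'

```text
t: 5.0
ee_pos: [487.0, 170.0, 8.7]
orientation: [0.589, 3.086, -0.0]
ft_force: [0.3, 0.5, -0.0]
width: 87.6
grasp_force: 0.0
```

```bash
python3 - <<'E'
from h import *
o=get_obs();print(o["ee_pos"],o["width"],o["ft_force"])
s=get_image("scene")
def tips(W,im,o,tag):
    T=(W-o["ee_pos"])@Rm(o["orientation"])
    m=(abs(T[...,0])<14)&(abs(T[...,1])<65)&(T[...,2]>-75)&(T[...,2]<20)&(im.max(-1)<75)
    for sg in(1,-1):
        q=T[m&(T[...,1]*sg>0)];print(tag,sg,len(q),"tool z pct",np.percentile(q[:,2],[50,90,97,100]).round(1),"|y|",np.percentile(abs(q[:,1]),[5,95]).round(1)) if len(q) else print(tag,sg,0)
tips(cloud(s),s["image"],o,"now")
f=np.load("scene0.npz");o0=dict(ee_pos=np.array([624.9,0,190.5]),orientation=[-2.2206,-2.2207,0])
tips(f["W"],f["im"],o0,"start")
f=np.load("side0.npz");tips(f["W"],f["im"],o0,"startside")
E
```

```text
[486.97842851 170.00814397   8.6720122 ] 87.5577903571559 [ 0.25819635  0.51604997 -0.03546362]
now 1 30 tool z pct [-58.3 -45.7 -43.1 -42.7] |y| [43.6 51.7]
now -1 24 tool z pct [-55.6 -41.5 -40.2 -39.7] |y| [45.4 52. ]
start 1 124 tool z pct [-54.2 -40.3 -37.2 -34.9] |y| [51.2 56.1]
start -1 83 tool z pct [-53.3 -38.3 -34.3 -32.3] |y| [41.3 47.8]
startside 1 78 tool z pct [-55.1 -39.3 -35.6 -31.4] |y| [42.9 47.7]
startside -1 56 tool z pct [-57.4 -42.4 -39.5 -38.9] |y| [47.2 54.9]
```

The tips sit about 32 mm behind the reported TCP. I'll descend carefully and watch the force.

Request:
jog_arm --commands '[[1, [0, 0, 0.1], [0, 0, 0]], [1, [0, 0, 0.1], [0, 0, 0]], [1, [0, 0, 0.05], [0, 0, 0]], [1, [0, 0, 0], [0, 0, 0]]]'

```text
t: 5.45
ee_pos: [486.0, 169.7, -17.6]
orientation: [-0.588, -3.084, 0.002]
ft_force: [-0.7, -0.1, -0.6]
width: 87.6
grasp_force: 0.0
```

```bash
python3 - <<'E'
from h import *
o=get_obs();print(o["ee_pos"],o["width"],o["ft_force"])
s=get_image("side");c=get_image("scene")
a=cv2.resize(s["image"][200:275,200:300],(400,300),interpolation=cv2.INTER_CUBIC)
b=cv2.resize(c["image"][170:245,315:415],(400,300),interpolation=cv2.INTER_CUBIC)
cv2.imwrite("pics/s4.png",np.hstack([a,b]))
W=cloud(c);T=(W-o["ee_pos"])@Rm(o["orientation"])
for sg in(1,-1):
    m=(abs(T[...,0])<16)&(T[...,1]*sg>40)&(T[...,1]*sg<62)&(T[...,2]>-70)&(c["image"][...,2]<110);q=T[m];print(np.sort(q[:,2])[-6:].round(1))
E
```

```text
[486.00520492 169.72111566 -17.60427322] 87.62675027533618 [-0.717358   -0.05969196 -0.63690753]
[-40.4 -39.4 -39.4 -38.4 -37.3 -33.4]
[-41.4 -39.6 -36.8 -35.8 -34.1 -19.3]
```

View pics/s4.png

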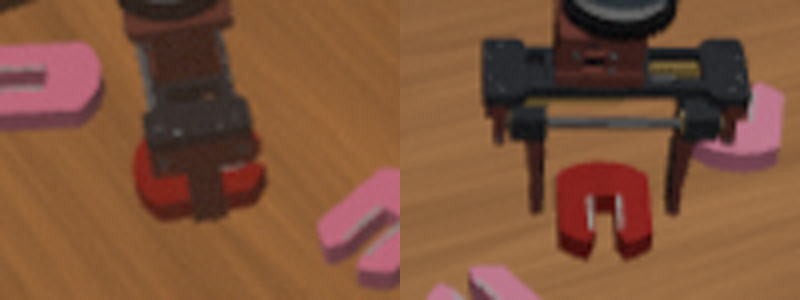

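No contact yet. The fingers straddle the flats and the tips are about 15 mm up, so I'll go 9 mm lower and close.

Request:
jog_arm --commands '[[1, [0, 0, 0.05], [0, 0, 0]], [1, [0, 0, 0.04], [0, 0, 0]], [1, [0, 0, 0], [0, 0, 0]], [-1, [0, 0, 0], [0, 0, 0]], [-1, [0, 0, 0], [0, 0, 0]], [-1, [0, 0, 0], [0, 0, 0]], [-1, [0, 0, 0], [0, 0, 0]], [-1, [0, 0, 0], [0, 0, 0]]]'

```text
t: 6.35
ee_pos: [487.1, 170.0, -25.2]
orientation: [0.589, 3.086, 0.0]
ft_force: [-0.7, 0.8, 1.6]
width: 66.0
grasp_force: 30.0
```

It's gripped at 66.0 mm with 30 N. Now I lift.

Request:
jog_arm --commands '[[-1, [0, 0, -0.05], [0, 0, 0]], [-1, [0, 0, -0.2], [0, 0, 0]], [-1, [0, 0, -0.3], [0, 0, 0]], [-1, [0, 0, -0.3], [0, 0, 0]], [-1, [0, 0, -0.3], [0, 0, 0]], [-1, [0, 0, -0.3], [0, 0, 0]], [-1, [0, 0, -0.2], [0, 0, 0]], [-1, [0, 0, 0], [0, 0, 0]]]'

```text
t: 7.15
ee_pos: [488.1, 170.4, 141.9]
orientation: [0.588, 3.082, 0.003]
ft_force: [0.4, -0.0, -8.2]
width: 65.6
grasp_force: 30.0
```

Request:
jog_arm --commands '[[-1, [-0.1, -0.12, 0], [0, 0, 0]], [-1, [-0.24, -0.31, 0], [0, 0, 0]], [-1, [-0.3, -0.38, 0], [0, 0, 0]], [-1, [-0.3, -0.38, 0], [0, 0, 0]], [-1, [-0.3, -0.38, 0], [0, 0, 0]], [-1, [-0.3, -0.38, 0], [0, 0, 0]], [-1, [-0.3, -0.38, 0], [0, 0, 0]], [-1, [-0.3, -0.38, 0], [0, 0, 0]], [-1, [-0.24, -0.31, 0], [0, 0, 0]], [-1, [0, 0, 0], [0, 0, 0]]]'

```text
t: 8.15
ee_pos: [597.2, -203.1, 137.4]
orientation: [-0.595, -3.084, 0.002]
ft_force: [-0.5, 0.2, -6.8]
width: 66.0
grasp_force: 30.0
```

Request:
jog_arm --commands '[[-1, [0, 0, 0], [0, 0, 0.1]], [-1, [0, 0, 0], [0, 0, 0.19]], [-1, [0, 0, 0], [0, 0, 0.19]], [-1, [0, 0, 0], [0, 0, 0.19]], [-1, [0, 0, 0], [0, 0, 0.19]], [-1, [0, 0, 0], [0, 0, 0.19]], [-1, [0, 0, 0], [0, 0, 0.19]], [-1, [0, 0, 0], [0, 0, 0.19]], [-1, [0, 0, 0], [0, 0, 0.19]], [-1, [0, 0, 0], [0, 0, 0.19]]]'

```text
t: 9.15
ee_pos: [595.3, -197.1, 137.1]
orientation: [-2.462, -1.945, 0.003]
ft_force: [-0.3, 1.0, -7.2]
width: 65.6
grasp_force: 29.9
```

Request:
jog_arm --commands '[[-1, [0, 0, 0], [0, 0, 0.19]], [-1, [0, 0, 0], [0, 0, 0.19]], [-1, [0, 0, 0], [0, 0, 0.19]], [-1, [0, 0, 0], [0, 0, 0.19]], [-1, [0, 0, 0], [0, 0, 0.19]], [-1, [0, 0, 0], [0, 0, 0.19]], [-1, [0, 0, 0], [0, 0, 0.19]], [-1, [0, 0, 0], [0, 0, 0.19]], [-1, [0, 0, 0], [0, 0, 0.19]], [-1, [0, 0, 0], [0, 0, 0.19]]]'

```text
t: 10.15
ee_pos: [595.2, -197.1, 137.1]
orientation: [-3.131, 0.243, 0.007]
ft_force: [0.1, 0.7, -7.4]
width: 65.8
grasp_force: 29.9
```

Request:
jog_arm --commands '[[-1, [0, 0, 0], [0, 0, 0.19]], [-1, [0, 0, 0], [0, 0, 0.19]], [-1, [0, 0, 0], [0, 0, 0.19]], [-1, [0, 0, 0], [0, 0, 0.1]], [-1, [0, 0, 0], [0, 0, 0]], [-1, [0, 0, 0], [0, 0, 0]]]'

```text
t: 10.75
ee_pos: [596.0, -197.6, 138.1]
orientation: [-2.965, 1.037, 0.004]
ft_force: [-0.2, 0.6, -8.6]
width: 65.7
grasp_force: 30.0
```

```bash
python3 - <<'E'
from h import *
o=get_obs();d=get_image("wrist");print(o["t"],o["ee_pos"],Rm(o["orientation"]).round(3).tolist(),o["qpos"].round(2),o["width"],o["grasp_force"])
im=d["image"].copy()
S=np.array([[510.5,-131,140],[510.5,-131,128],[510.5,-131,96]])
a=np.radians(-40);S=np.vstack([S,[510.5+43*np.cos(a),-131+43*np.sin(a),96],[510.5-45*np.cos(a),-131-45*np.sin(a),96]])
for uv in wproj(d,o,S): print(uv.round()); cv2.drawMarker(im,tuple(int(x) for x in uv),(255,255,0),0,10)
cv2.imwrite("pics/w3.png",im)
W=wcloud(d,o);np.savez("w3.npz",W=W,im=d["image"])
E
```

```text
10.75 [ 595.95508324 -197.57896001  138.09296359] [[0.782, -0.623, -0.003], [-0.623, -0.782, 0.001], [-0.003, 0.001, -1.0]] [-0.34  0.49  1.66  0.    1.    1.9 ] 65.73733370017882 29.953957200050354
[326. 417.]
[326. 406.]
[326. 379.]
[328. 332.]
[325. 421.]
```

View pics/w3.png

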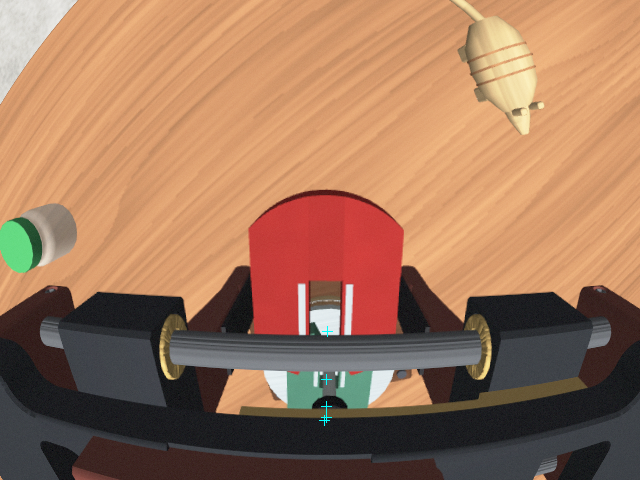

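The wrist view shows red held square with its slot centred at u≈325. The knob is at about (329,405), close to prediction. I'll refine the lateral offset numerically.

```bash
python3 - <<'E'
from h import *
f=np.load("w3.npz");W,im=f["W"],f["im"];o=get_obs();T=(W-o["ee_pos"])@Rm(o["orientation"])
for v in range(372,412,4):
    r=im[v,300:356].max(-1).astype(int);k=np.where(r<60)[0]+300
    print(v,(k.min(),k.max(),len(k)) if len(k) else None, [tuple(T[v,u].round(1)) for u in (322,328,334)])
m=(W[...,2]>124)&(W[...,2]<150)&(np.hypot(W[...,0]-510,W[...,1]+131)<25);q=T[m];print("knob",len(q),q.mean(0) if len(q) else 0,np.percentile(q[:,1],[2,98]) if len(q) else 0)
m=(W[...,2]>98)&(W[...,2]<126)&(np.hypot(W[...,0]-510,W[...,1]+131)<15);q=T[m];print("stem",len(q),q.mean(0) if len(q) else 0)
v=330;r=im[300];print([ (u,tuple(r[u])) for u in range(294,358,3)])
E
```

```text
372 None [(np.float64(-115.3), np.float64(-2.1), np.float64(62.1)), (np.float64(-106.3), np.float64(2.7), np.float64(49.5)), (np.float64(-109.6), np.float64(7.5), np.float64(54.1))]
376 None [(np.float64(-118.8), np.float64(-2.1), np.float64(61.1)), (np.float64(-106.8), np.float64(2.7), np.float64(44.8)), (np.float64(-110.0), np.float64(7.4), np.float64(49.1))]
380 None [(np.float64(-110.9), np.float64(-2.0), np.float64(45.0)), (np.float64(-106.4), np.float64(2.6), np.float64(39.0)), (np.float64(-108.1), np.float64(7.2), np.float64(41.3))]
384 None [(np.float64(-111.3), np.float64(-2.0), np.float64(40.4)), (np.float64(-106.2), np.float64(2.6), np.float64(33.7)), (np.float64(-108.3), np.float64(7.1), np.float64(36.4))]
388 None [(np.float64(-109.7), np.float64(-1.9), np.float64(33.2)), (np.float64(-105.5), np.float64(2.5), np.float64(27.8)), (np.float64(-108.2), np.float64(7.0), np.float64(31.2))]
392 None [(np.float64(-109.5), np.float64(-1.9), np.float64(28.0)), (np.float64(-105.8), np.float64(2.5), np.float64(23.4)), (np.float64(-108.7), np.float64(6.9), np.float64(27.0))]
396 (np.
[... 1424 characters left out ...]
))), (321, (np.uint8(135), np.uint8(143), np.uint8(152))), (324, (np.uint8(125), np.uint8(139), np.uint8(149))), (327, (np.uint8(154), np.uint8(165), np.uint8(174))), (330, (np.uint8(118), np.uint8(135), np.uint8(148))), (333, (np.uint8(110), np.uint8(125), np.uint8(135))), (336, (np.uint8(156), np.uint8(165), np.uint8(169))), (339, (np.uint8(149), np.uint8(154), np.uint8(154))), (342, (np.uint8(47), np.uint8(50), np.uint8(170))), (345, (np.uint8(150), np.uint8(147), np.uint8(215))), (348, (np.uint8(239), np.uint8(237), np.uint8(229))), (351, (np.uint8(236), np.uint8(233), np.uint8(225))), (354, (np.uint8(57), np.uint8(59), np.uint8(204))), (357, (np.uint8(58), np.uint8(60), np.uint8(203)))]
```

Request:
jog_arm --commands '[[-1, [0, 0.03, 0.1], [0, 0, 0]], [-1, [0, 0, 0.2], [0, 0, 0]], [-1, [0, 0, 0.2], [0, 0, 0]], [-1, [0, 0, 0.1], [0, 0, 0]], [-1, [0, 0, 0], [0, 0, 0]], [-1, [0, 0, 0], [0, 0, 0]]]'

```text
t: 11.4
ee_pos: [595.4, -200.9, 79.8]
orientation: [-2.964, 1.041, -0.0]
ft_force: [-0.1, 0.1, -7.5]
width: 65.5
grasp_force: 30.0
```

```bash
python3 - <<'E'
from h import *
o=get_obs();d=get_image("wrist");W=wcloud(d,o);im=d["image"];print(o["ee_pos"],o["ft_force"],o["moment"])
T=(W-o["ee_pos"])@Rm(o["orientation"]);h=cv2.cvtColor(im,cv2.COLOR_BGR2HSV).astype(int)
m=((h[...,0]<6)|(h[...,0]>174))&(h[...,1]>150)&(h[...,2]>150)&(abs(T[...,1])<40)&(abs(T[...,0])<55)&(abs(T[...,2]+43)<15)
q=T[m];A=np.c_[q[:,:2],np.ones(len(q))];c=np.linalg.lstsq(A,q[:,2],rcond=None)[0];print(len(q),"z=ax+by+c",c,"world top",o["ee_pos"][2]-c[2],q.min(0),q.max(0))
t=(W[...,2]>106)&(W[...,2]<124)&(np.hypot(W[...,0]-510,W[...,1]+131)<15);print("stem",t.sum(),T[t].mean(0),T[t].min(0),T[t].max(0))
g=(abs(W[...,2]-96)<6)&(np.hypot(W[...,0]-510,W[...,1]+131)<45)&(abs(h[...,0]-75)<20)&(h[...,1]>90);print("green z",g.sum(),np.median(W[g][:,2]) if g.any() else 0)
E
```

```text
[ 595.42914385 -200.86072662   79.77335023] [-0.06525773  0.09149481 -7.5046665 ] [ 0.10752291  0.04953193 -0.00740941]
16593 z=ax+by+c [ 1.46630369e-03 -1.29139615e-03 -4.12073669e+01] world top 120.98071712310727 [-43.02798492 -34.73960429 -43.29605406] [ 45.42572376  33.98957467 -28.79789109]<stdin>:6: RuntimeWarning: Mean of empty slice.
  ret = um.true_divide(
Traceback (most recent call last):
ValueError: zero-size array to reduction operation minimum which has no identity
```

The weight hangs level with its underside at about 103–105 mm and its centre on the tool axis. I'll slide it in along −x, slowly near the stem.

Request:
jog_arm --commands '[[-1, [-0.08, 0, 0.02], [0, 0, 0]], [-1, [-0.15, 0, 0], [0, 0, 0]], [-1, [-0.15, 0, 0], [0, 0, 0]], [-1, [-0.1, 0, 0], [0, 0, 0]], [-1, [-0.08, 0, 0], [0, 0, 0]], [-1, [-0.08, 0, 0], [0, 0, 0]], [-1, [-0.06, 0, 0], [0, 0, 0]], [-1, [0, 0, 0], [0, 0, 0]]]'

```text
t: 12.25
ee_pos: [540.0, -156.5, 77.7]
orientation: [-2.964, 1.041, 0.001]
ft_force: [0.5, -0.6, -7.0]
width: 65.7
grasp_force: 30.0
```

Request:
jog_arm --commands '[[-1, [-0.07, 0, 0], [0, 0, 0]], [-1, [-0.07, 0, 0], [0, 0, 0]], [-1, [-0.07, 0, 0], [0, 0, 0]], [-1, [-0.07, 0, 0], [0, 0, 0]], [-1, [-0.05, 0, 0], [0, 0, 0]], [-1, [0, 0, 0], [0, 0, 0]]]'

```text
t: 12.85
ee_pos: [514.0, -135.8, 77.6]
orientation: [2.964, -1.04, -0.001]
ft_force: [-0.0, -1.0, -7.5]
width: 65.5
grasp_force: 30.0
```

```bash
python3 - <<'E'
from h import *
o=get_obs();d=get_image("wrist");W=wcloud(d,o);im=d["image"];print(o["ee_pos"],o["ft_force"],Rm(o["orientation"])[:2,0])
s=get_image("scene");Ws=cloud(s)
m=(Ws[...,2]>125)&(Ws[...,2]<150)&(np.hypot(Ws[...,0]-510,Ws[...,1]+131)<25)&(s["image"].max(-1)<60)
T=(Ws-o["ee_pos"])@Rm(o["orientation"]);print("knob",m.sum(),Ws[m].mean(0) if m.any() else 0,T[m].mean(0) if m.any() else 0)
cv2.imwrite("pics/f1.png",np.hstack([cv2.resize(im[180:420,200:450],(420,400)),cv2.resize(s["image"][190:280,225:310],(378,400),interpolation=cv2.INTER_CUBIC)]))
E
```

```text
[ 514.00771218 -135.78918988   77.62781711] [-0.03099859 -0.97374706 -7.46342242] [ 0.78064115 -0.62497903]
knob 70 [ 513.45535034 -131.87346378  138.68108004] [ -2.92587717  -2.69409137 -61.05178166]
```

Request:
jog_arm --commands '[[-1, [-0.03, 0, 0], [0, 0, 0]], [-1, [-0.02, 0, 0], [0, 0, 0]], [-1, [0, 0, 0], [0, 0, 0]]]'

```text
t: 13.25
ee_pos: [510.6, -133.0, 77.6]
orientation: [2.964, -1.041, -0.001]
ft_force: [-0.4, 0.2, -7.5]
width: 65.6
grasp_force: 30.0
```

Request:
jog_arm --commands '[[-1, [-0.02, 0, 0], [0, 0, 0]], [-1, [0, 0, 0], [0, 0, 0]], [-1, [0, 0, 0], [0, 0, 0]]]'

```text
t: 13.55
ee_pos: [509.4, -131.9, 77.7]
orientation: [-2.964, 1.041, -0.0]
ft_force: [0.2, -0.2, -7.3]
width: 65.6
grasp_force: 30.0
```

Request:
jog_arm --commands '[[-1, [-0.02, 0, 0], [0, 0, 0]], [-1, [0, 0, 0], [0, 0, 0]]]'

```text
t: 13.75
ee_pos: [507.5, -130.5, 77.6]
orientation: [2.964, -1.041, -0.001]
ft_force: [-0.2, -0.5, -7.4]
width: 65.5
grasp_force: 30.0
```

Request:
jog_arm --commands '[[-1, [0, 0, 0.03], [0, 0, 0]], [-1, [0, 0, 0.01], [0, 0, 0]], [-1, [0, 0, 0], [0, 0, 0]]]'

```text
t: 14.05
ee_pos: [507.6, -130.6, 73.4]
orientation: [2.964, -1.041, -0.001]
ft_force: [-0.3, 0.0, -8.4]
width: 66.0
grasp_force: 30.0
```

Request:
jog_arm --commands '[[-1, [0, 0, 0.01], [0, 0, 0]], [-1, [0, 0, 0.01], [0, 0, 0]], [-1, [0, 0, 0], [0, 0, 0]]]'

```text
t: 14.35
ee_pos: [507.8, -130.7, 71.6]
orientation: [2.964, -1.041, -0.0]
ft_force: [-0.5, -0.5, -7.3]
width: 65.8
grasp_force: 30.0
```

Request:
jog_arm --commands '[[-1, [0, 0, 0.01], [0, 0, 0]], [-1, [0, 0, 0], [0, 0, 0]]]'

```text
t: 14.55
ee_pos: [507.9, -130.7, 70.8]
orientation: [-2.964, 1.041, -0.0]
ft_force: [0.4, 0.3, -5.3]
width: 66.0
grasp_force: 30.0
```

Contact is beginning. I'll go 1 mm lower, then check.

Request:
jog_arm --commands '[[-1, [0, 0, 0.005], [0, 0, 0]], [-1, [0, 0, 0], [0, 0, 0]]]'

```text
t: 14.75
ee_pos: [507.9, -130.7, 70.8]
orientation: [-2.964, 1.041, -0.001]
ft_force: [-3.8, 0.2, 4.5]
width: 65.4
grasp_force: 30.0
```

```bash
python3 - <<'E'
from h import *
o=get_obs();print(o["ee_pos"],o["ft_force"],o["moment"])
d=get_image("wrist");s=get_image("scene")
cv2.imwrite("pics/f2.png",np.hstack([cv2.resize(d["image"][180:420,200:450],(420,400)),cv2.resize(s["image"][190:280,225:310],(378,400),interpolation=cv2.INTER_CUBIC)]))
E
```

```text
[ 507.94188956 -130.70284653   70.7829259 ] [-3.84170763  0.24474843  4.52045233] [0.26514445 0.70020448 0.02810144]
```

View pics/f2.png

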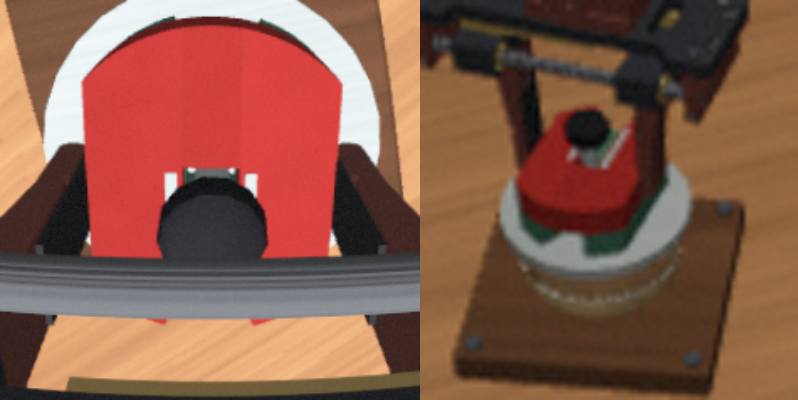

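The weight is on the stem under the knob, resting on green with its slot opposed. I'll release and retreat upward.

Request:
jog_arm --commands '[[-0.2, [0, 0, 0], [0, 0, 0]], [1, [0, 0, 0], [0, 0, 0]], [1, [0, 0, 0], [0, 0, 0]], [1, [0, 0, 0], [0, 0, 0]], [1, [0, 0, 0], [0, 0, 0]], [1, [0, 0, -0.05], [0, 0, 0]], [1, [0, 0, -0.1], [0, 0, 0]], [1, [0, 0, -0.2], [0, 0, 0]], [1, [0, 0, -0.3], [0, 0, 0]], [1, [0, 0, -0.3], [0, 0, 0]]]'

```text
t: 15.85
ee_pos: [507.6, -130.6, 166.7]
orientation: [2.964, -1.041, -0.0]
ft_force: [0.4, -0.9, -0.4]
width: 87.7
grasp_force: 0.0
```

Request:
jog_arm --commands '[[1, [0.1, 0, -0.3], [0, 0, 0]], [1, [0.3, 0, 0], [0, 0, 0]], [1, [0.3, 0, 0], [0, 0, 0]], [1, [0.3, 0, 0], [0, 0, 0]], [1, [0, 0, 0], [0, 0, 0]], [1, [0, 0, 0], [0, 0, 0]]]'

```text
t: 16.45
ee_pos: [585.6, -193.3, 195.4]
orientation: [-2.964, 1.042, 0.001]
ft_force: [-0.9, 0.8, 0.2]
width: 87.8
grasp_force: 0.0
```

```bash
python3 - <<'E'
from h import *
o=get_obs();print(o["t"],o["ee_pos"],o["width"],o["ft_force"])
def rep(tag,W,im):
    h=cv2.cvtColor(im,cv2.COLOR_BGR2HSV).astype(int);n=np.hypot(W[...,0]-510,W[...,1]+131)<60
    red=n&((h[...,0]<6)|(h[...,0]>174))&(h[...,1]>150)&(abs(W[...,2]-114)<6);q=W[red]
    if len(q)<20: print(tag,len(q));return
    c=np.linalg.lstsq(np.c_[q[:,:2]-q[:,:2].mean(0),np.ones(len(q))],q[:,2],rcond=None)[0]
    print(tag,len(q),c,cv2.minAreaRect(q[:,:2].astype(np.float32)))
    k=n&(W[...,2]>130)&(W[...,2]<150)&(h[...,2]<60);print(" knob",cv2.minAreaRect(W[k][:,:2].astype(np.float32)) if k.sum()>5 else 0)
for n in("scene","side"):
    d=get_image(n);rep(n,cloud(d),d["image"])
o=get_obs();d=get_image("wrist");rep("wrist",wcloud(d,o),d["image"])
E
```

```text
16.45 [ 585.61475906 -193.27548759  195.40482904] 87.75545749990351 [-0.94716346  0.83724435  0.23100469]
scene 443 [-1.46901823e-02 -1.42815716e-03  1.14163194e+02] ((511.450439453125, -132.85604858398438), (68.56230926513672, 89.74366760253906), 50.75984191894531)
 knob ((516.1808471679688, -126.3465805053711), (9.107651710510254, 23.812694549560547), 48.3791389465332)
side 554 [5.16369552e-04 1.08059439e-05 1.13682825e+02] ((509.40386962890625, -135.45291137695312), (70.08077239990234, 83.29766845703125), 51.84314727783203)
 knob ((506.7898864746094, -135.16993713378906), (24.38677215576172, 20.04168128967285), 67.86262512207031)
wrist 3195 [-3.68186324e-03  1.98947977e-03  1.11966741e+02] ((509.40655517578125, -132.4628448486328), (64.80521392822266, 87.74956512451172), 50.60676956176758)
 knob 0
```

Red's top is at 114 mm and level, and its centre is within 3 mm of the stem. Handing in.

```bash
python3 -c "
from h import *
print(close_job())"
```

```text
the job is handed in; nothing more can be done
None
```

I handed the job in: the red weight rests level on the green one, on the stem under the knob, with its slot facing opposite to green's. Its centre measured within about 3 mm of the stem, and no pass or fail verdict came back.

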